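# Clear the labeller tray and show the check cartridge to the reader

## Robot

A 6-joint arm with a two-finger parallel gripper is mounted at the origin on the work surface. World frame = base frame: x ahead of the robot, y to its left, z up, the work surface at z = 0. Lengths are in mm, angles in rad, forces in N, time in s.
With the tool pointing down it reaches from about 350 to 950 mm from the base axis. Payload 17.4 kg.
Tool frame: the origin (TCP) lies on the front face of the gripper's body, between the roots of the fingers; the fingertips stand 84 mm ahead of it and the grasp point (between the pads) lies 65 mm ahead of it (tcp_to_grasp is the distance from the TCP to the grasp point, in mm); x points along the fingers, z is the direction in which the jaws open and shut, and the axes are right-handed (so a half turn about x gives the same grasp; the last joint's range is limited). The gripper opens to 93 mm and grips with 3 to 60 N. Pads are 15 mm wide; open, the fingers measure 128 mm over their backs; the gripper's body (75 mm by 188 mm) begins 65 mm behind the grasp point.
Start: joints at [1.202, 0.116, 1.442, -0, 1.584, -0.038], TCP at [219.248, 638.407, 302.746] pointing down, gripper open.
Joint ranges: [-2.83, 2.83], [-0.83, 2.19], [0.07, 2.5], [-1.14, 4.28], [0.01, 3], [-2.97, 2.97]. Speed limits (rad/s): [1.89, 1.89, 2.22, 3.14, 3.14, 3.14].

## Interface

Orientations are given as a unit quaternion [x, y, z, w].
In Python, from plant import get_obs, grab_frame, calibration, close_job, boxes_of, tcp_to_grasp gives the robot as it stands.
- The arm moves only by the tool jog_arm, never from a script. Its argument "plan" is a list of rows, each an object of numbers: "fingers": the closure, from 0 (fully open) to 1 (shut); "tx", "ty", "tz": the shift along the tool's x, y, z in mm; "spin": the turn about the tool's x in degrees. A call has 1 to 8 rows; each row is the pose to reach, as a shift and turn from the pose commanded when the call began, along the tool's axes at that moment; what a row does not reach only later rows make up. A row lasts 1/8 s, in which the tool goes at most 62.5 mm and 10.7 degrees, less where a joint would pass 70% of its speed; a pose out of reach is approached as far as the arm can. A call with a gripper value outside its range is refused whole. The fingers move at their own pace and stop on an object; "newtons" is the grip in N (left out, the last holds). Time passes only in rows, so rows that repeat a pose let the fingers close. It gives the time, the measured TCP pose, the force and the opening at its end, in the units of the state.
- get_obs(): the state, without advancing time (a new reading comes with each control period).
- grab_frame(name): name is "side" or "top" or "wrist"; returns (picture, depth): 480x640x3 uint8, red, green, blue; 480x640 float32, mm along the optical axis (not along the pixel's ray), 0 where there is no reading.
- calibration(name): a dict with "fov_y" (degrees; the focal length in pixels is half the picture's height over the tangent of half this angle, whatever the lens; pixels are square), "cx", "cy" (the principal point, pixels), "dist_coeffs" ([k1, k2, p1, p2, k3] as OpenCV has them; the pictures are not rectified), "eye" and "orientation" of the camera in the world. Camera axes: x right, y up, looking along -z (the intrinsics and any distortion apply to the point x, -y, -z); pixel columns grow to the right and rows downward; lengths in mm; the calibration is good to about 2 mm. A picture is of the moment at which its call begins: read the wrist's pose just before it. calibration takes no time and is no camera call; for the wrist camera it gives the pose at the moment of the call.
- close_job(): hands the job in, once; it reports no verdict.
Trained networks look in the newest picture that a camera, given by its name, has taken for a name from the list of things; names that differ only in an ending like _2 or _b are one class to them, and where a whole thing is asked for, a point or a joint stands for the part that bears it (a point fixed in the world has none). Each returns a list of dicts, best first, with "confidence" (0 to 1); they miss things now and then, are a little off and sometimes report something else, mostly with a low value. They report only what shows in the picture. A call takes as long as a camera call.
- boxes_of(camera, query): "bbox" ([left, top, right, bottom] in pixels, round what is visible of it).
The state is a dict: "t": time; "joint_positions": joint angles; "joint_vel": joint speeds; "joint_torque": joint torques, N m; "tool_pos": TCP position; "orientation": TCP orientation; "ft_force": force on the tool from outside, world axes, zero at the start; "wrist_torque": the same for the moment, N m; "width": finger opening in mm.
Only numpy, scipy, OpenCV 4.12 (cv2) and the standard library are available. Lean on these libraries where they do the work, as an engineer would, in place of code of your own. Each camera call takes 0.05 s, during which the arm holds its last target.

## Task

Clear the labeller's catch tray: first stand the two white cartridges upright in the blue tote and let go of them. Then take the purple check cartridge, lower it upright through the slot in the reader's top plate until its black stripe is level with the plate, and finish while still holding it there in the gripper, still and not forced against the slot's edges. Leave the two round tubs and the white square box where they are.

Things in the scene. Friction and masses are not known exactly. Their poses are not given: they have to be found in the camera images.
- white1_mid (a point): a white cartridge, a rigid upright block 24 mm (own x) x 40 mm (own y) x 100 mm (own z), about 0.13 kg, with an 8 mm black stripe round it whose middle is 45 mm above its underside; it stands upright in the labeller's catch tray at the start, in any of the three places. This point is its centre, 50 mm above its underside.
- white2_mid (a point): the other white cartridge, the same in all respects; this point is its centre, 50 mm above its underside.
- check_mid (a point): the purple check cartridge, a rigid upright block 24 mm (own x) x 40 mm (own y) x 100 mm (own z), about 0.13 kg, with an 8 mm black stripe round it whose middle is 45 mm above its underside; it stands upright in the labeller's catch tray at the start, in any of the three places. This point is its centre, 50 mm above its underside.
- check_foot (a point): centre of the purple cartridge's underside, same axes as the cartridge.
- white1: the first white cartridge; origin at the centre of its underside.
- white2: the second white cartridge; origin at the centre of its underside.
- check: the purple check cartridge; origin at the centre of its underside.
- labeller: fixed cream labelling machine with aluminium catch tray. Origin: centre of the tray's underside. Tray 170 (own x) x 220 mm (own y), walls 6 mm thick, 26 mm high, floor 6 mm above the table. The cartridges stand in a row at about y = -65, 0, 65 mm, 24 mm sides along own x within 0.12 rad. The machine (240 mm in x, 200 mm high, paper roll on top to 256 mm) spans y = -180 to -350 mm.
- tote_in (a point): centre of the inner floor (5 mm above the table) of the fixed blue open tote, inside 190 mm (own x) x 150 mm (own y), walls 5 mm thick, rim 62 mm above the table; z up.
- reader: fixed cream reader box, 150 mm (own x) x 170 mm (own y) x 120 mm high, origin at the centre of its underside; clear windows on both x faces, a slotted white top plate, and a hollow chamber below it whose floor is 25 mm above the table.
- slot (a point): centre of the yellow-framed slot in the reader's top plate, at the plate's upper face, 120 mm above the table; same axes as the reader. The slot is 26 mm (own x) x 44 mm (own y), 2 mm chamfer, through the 8 mm plate: a cartridge passes upright, its 24 mm side along own x, either way round, with 2 mm to spare in x and 4 mm in y.
- tub_purple_mid (a point): centre of a loose round purple tub, 88 mm diameter, 65 mm high: leave alone.
- tub_lime_mid (a point): centre of a loose round lime-green tub, 88 mm diameter, 65 mm high: leave alone.
- cryobox_mid (a point): centre of a loose white lidded square box, 103 x 103 x 53 mm: leave alone.

How it is judged (in metres and radians):
On the way, in this order (a step that is already met when the one before it is completed fails the run):
1. both white cartridges stand upright in the tote, let go (x of white1_mid in the frame of tote_in between -0.09 and 0.09 m and y of white1_mid in the frame of tote_in between -0.07 and 0.07 m and z of white1_mid in the frame of tote_in between 0.04 and 0.06 m and angle between each of white1_mid, white2_mid's own z axis and vertical below 0.15 rad and x of white2_mid in the frame of tote_in between -0.09 and 0.09 m and y of white2_mid in the frame of tote_in between -0.07 and 0.07 m and z of white2_mid in the frame of tote_in between 0.04 and 0.06 m and contact force between the fingers and white1 below 0.3 N and contact force between the fingers and white2 below 0.3 N), for 0.2 s.
2. the purple cartridge's foot has passed through the slot, held in the gripper (x of check_foot in the frame of slot between -0.006 and 0.006 m and y of check_foot in the frame of slot between -0.008 and 0.008 m and angle between check_foot's own z axis and vertical below 0.12 rad and z of check_foot in the frame of slot below -0.015 m and contact force between the fingers and check above 1 N), for 0.1 s.
At the end, for the whole second after the job is handed in: Both white cartridges stand upright (0.15 rad) on the tote's floor, let go; the purple one is gripped, still and upright (0.12 rad) in the slot, its foot 35 to 55 mm below the plate's upper face (stripe within 10 mm of the plate), pressing on the reader with less than 20 N (all of step 1 and x of check_foot in the frame of slot between -0.006 and 0.006 m and y of check_foot in the frame of slot between -0.008 and 0.008 m and angle between check_foot's own z axis and vertical below 0.12 rad and z of check_foot in the frame of slot between -0.055 and -0.035 m and contact force between the fingers and check above 1 N and linear speed of check below 0.02 m/s and contact force between check and reader below 20 N); the arm keeps its last pose, push and grip.
It fails at once if the purple tub is moved more than 30 mm (distance of tub_purple_mid from where it was at the start of the episode above 0.03 m).
It fails at once if the lime tub is moved more than 30 mm (distance of tub_lime_mid from where it was at the start of the episode above 0.03 m).
It fails at once if the white square box is moved more than 30 mm (distance of cryobox_mid from where it was at the start of the episode above 0.03 m).
It also fails if it takes over 72 s, if anything falls off the work surface, if the arm or the gripper's body presses on something with over 40 N, if the wrist force passes 120 N, or if a joint passes its speed limit or range.

## Working session

There is one attempt and no reset: what is moved stays moved. The work goes in short steps, Python scripts to look and compute and a tool call to move; the robot and the scene stay as the last step left them, time stands still between calls to the robot, and variables do not carry over. Pictures are saved under pics/ and viewed, and the job is handed in when it is done.

Besides the shell and the picture viewer there is one more tool, called by a JSON object that holds its "op" and its "data", one argument or row to a line. jog_arm: Moves the arm, as the interface text tells. Its arguments: {"type":"object","properties":{"plan":{"type":"array","items":{"type":"object","properties":{"fingers":{"type":"number"},"tx":{"type":"number"},"ty":{"type":"number"},"tz":{"type":"number"},"spin":{"type":"number"}}}},"newtons":{"type":"number"}},"required":["plan"]}

```bash
mkdir -p pics; ls; python3 - <<'E'
from plant import *
import cv2,json
print(get_obs()); print(tcp_to_grasp)
for n in ["side","top","wrist"]:
    c=calibration(n); print(n,c)
    p,d=grab_frame(n); cv2.imwrite(f"pics/{n}0.png",p[:,:,::-1]); 
    import numpy as np; np.save(f"pics/{n}0d.npy",d)
print(get_obs()['t'])
E
```

```text
pics
{'t': 0.0, 'joint_positions': array([ 1.20218341e+00,  1.16514551e-01,  1.44227621e+00, -1.98485685e-06,
        1.58405971e+00, -3.78213856e-02]), 'joint_vel': array([ 0.00017212,  0.00105159, -0.00121004,  0.00052614, -0.00083905,
        0.00073946]), 'joint_torque': array([-1.65318994e-03, -7.21233273e+01, -6.22627258e+01,  7.77453929e-02,
        2.35150277e-02, -9.90870217e-05]), 'tool_pos': array([219.21386532, 638.28600273, 301.97907768]), 'orientation': array([-0.4111003 ,  0.57586895,  0.41061009,  0.57512682]), 'ft_force': array([ 1.35404884, -0.67391827, -0.07908609]), 'wrist_torque': array([ 0.0353654 , -0.03054153, -0.01298869]), 'width': 93.00850383134933}
65.3
side {'fov_y': 54.86895102749033, 'cx': 318.6594961867992, 'cy': 243.2818061002868, 'dist_coeffs': array([-0.10600943,  0.        ,  0.        ,  0.        ,  0.        ]), 'eye': array([ 358.04244168, -534.55294605,  731.00154984]), 'orientation': array([ 0.35053019, -0.08909324, -0.22704955,  0.9042342 ])}
top {'fov_y': 51.00378739752445, 'cx': 319.1122304393654, 'cy': 233.6599982301347, 'dist_coeffs': array([-0.06297847,  0.        ,  0.        ,  0.        ,  0.        ]), 'eye': array([ 493.98665441,   -8.24834052, 1194.23743194]), 'orientation': array([ 0.03699575, -0.0431826 , -0.70417721,  0.70774362])}
wrist {'fov_y': 66.33907575859598, 'cx': 323.1867634407796, 'cy': 239.61314566445844, 'dist_coeffs': array([-0.04317297,  0.        ,  0.        ,  0.        ,  0.        ]), 'eye': array([146.34857719, 666.20393016, 383.90630893]), 'orientation': array([-0.11503204, -0.08187893,  0.57493396,  0.80592457])}
0.15
```

View pics/top0.png

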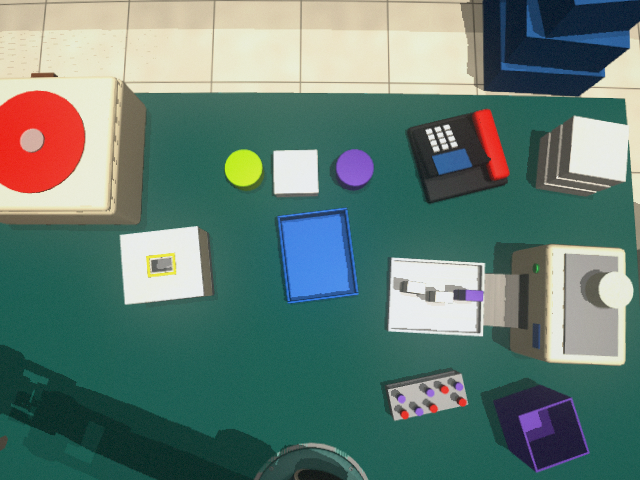

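View pics/side0.png

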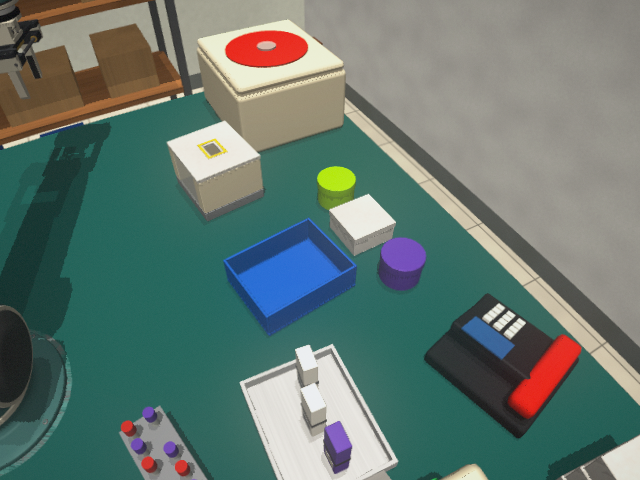

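View pics/wrist0.png

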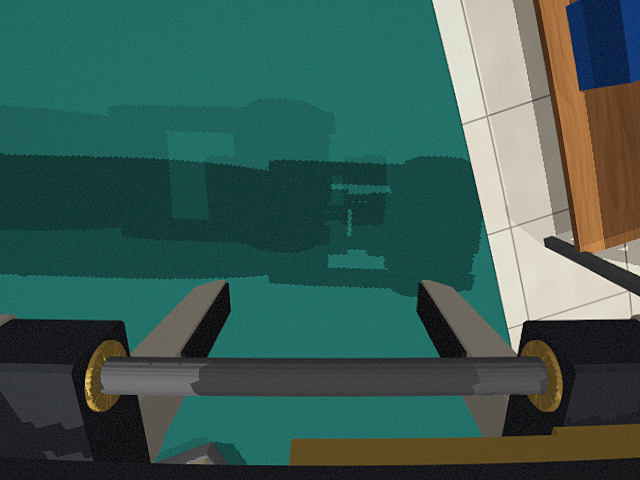

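```bash
cat > h.py <<'E'
import numpy as np, cv2
from scipy.spatial.transform import Rotation as R
from plant import *
def K(c):
    f=240/np.tan(np.radians(c['fov_y']/2)); return np.array([[f,0,c['cx']],[0,f,c['cy']],[0,0,1.]])
def cloud(c,d):
    v,u=np.mgrid[0:480,0:640]; 
    p=cv2.undistortPoints(np.stack([u,v],-1).reshape(-1,1,2).astype(np.float64),K(c),c['dist_coeffs']).reshape(480,640,2)
    P=np.stack([p[...,0]*d,-p[...,1]*d,-d],-1)
    return P@R.from_quat(c['orientation']).as_matrix().T+c['eye']
def ray(c,uv,z):
    p=cv2.undistortPoints(np.array(uv,float).reshape(-1,1,2),K(c),c['dist_coeffs']).reshape(-1,2)
    D=np.c_[p[:,0],-p[:,1],-np.ones(len(p))]@R.from_quat(c['orientation']).as_matrix().T
    return c['eye']+D*((z-c['eye'][2])/D[:,2])[:,None]
def proj(c,P):
    Q=(np.atleast_2d(P)-c['eye'])@R.from_quat(c['orientation']).as_matrix()
    return cv2.projectPoints(Q*[1,-1,-1],np.zeros(3),np.zeros(3),K(c),c['dist_coeffs'])[0].reshape(-1,2)
def snap(n,name):
    c=calibration(n); p,d=grab_frame(n); cv2.imwrite(f"pics/{name}.png",p[:,:,::-1]); np.save(f"pics/{name}d.npy",d); return c,p,d
E
python3 - <<'E'
from h import *
c=calibration('top'); d=np.load('pics/top0d.npy'); p=cv2.imread('pics/top0.png')
W=cloud(c,d)
o=R.from_quat([-0.4111003 ,  0.57586895,  0.41061009,  0.57512682]).as_matrix(); print(o.round(3))
print('table z',np.median(W[330:400,200:350,2]),W[280,232],W[380,340])
def fit(mask,name):
    mask=mask.astype(np.uint8); n,l,s,_=cv2.connectedComponentsWithStats(mask)
    for i in range(1,n):
        if s[i,4]<60: continue
        m=l==i; P=W[m]; r=cv2.minAreaRect(P[:,:2].astype(np.float32))
        print(name,s[i].tolist(),'mean',P.mean(0).round(1),'rect',np.round(r[0],1),np.round(r[1],1),round(r[2],1))
roi=np.zeros((480,640),bool); roi[260:335,385:500]=1
fit(roi&(W[...,2]>95)&(W[...,2]<116),'cart')
roi=np.zeros((480,640),bool); roi[200:310,265:365]=1
fit(roi&(W[...,2]>45),'toterim'); fit(roi&(W[...,2]<30)&(p[...,0]>180),'totefloor')
roi=np.zeros((480,640),bool); roi[215:310,110:215]=1
fit(roi&(W[...,2]>112),'reader')
y=(p[...,0].astype(int)<110)&(p[...,2]>150)&(p[...,1]>130)
fit(roi&y,'yellow')
roi[:]=0; roi[240:300,140:185]=1
fit(roi&(W[...,2]<105),'hole')
roi[:]=0; roi[250:345,380:490]=1
fit(roi&(W[...,2]>18)&(W[...,2]<32),'traywall')
import numpy as np
print(W[262:268,150:172:2,2].round())
E
```

```text
[[-0.    -0.946  0.325]
 [-0.001  0.325  0.946]
 [-1.     0.    -0.001]]
table z -0.34399040343407705 [518.56484427 187.12910237   0.63064849] [288.13013004 -68.44853227   1.79299577]
cart [406, 281, 20, 13, 212] mean [ 503.  -225.9  105.2] rect [ 502.9 -226.4] [40.9 24.1] 81.1
cart [433, 291, 21, 12, 219] mean [ 482.5 -286.7  104.9] rect [ 482.8 -287.9] [23.7 42.5] 0.1
cart [464, 290, 19, 12, 207] mean [ 485.  -352.6  105. ] rect [ 484.9 -353.7] [38.9 23.9] 89.5
toterim [278, 207, 81, 97, 824] mean [580.7 -15.1  66.7] rect [576.  -14.9] [200.3 160. ] 7.5
totefloor [282, 214, 68, 84, 4500] mean [578.   -9.4   4.6] rect [578.7  -9.8] [182.7 140.7] 7.4
reader [120, 226, 84, 78, 5321] mean [547.2 318.4 124.4] rect [557.  202.9] [156.3 412.1] 4.1
yellow [146, 253, 30, 24, 218] mean [548.2 322.3 120.4] rect [548.  321.4] [45.2 62.6] 5.9
hole [152, 258, 20, 14, 223] mean [552.2 349.2  24.5] rect [552.1 349. ] [27.5 46.1] 6.8
traywall [388, 257, 102, 79, 1228] mean [ 478.6 -319.    25.5] rect [ 481.6 -297.8] [235.4 171.2] 86.7
[[120.  25.  23.  26.  24.  24.  26.  24.  21.  26.  25.]
 [118.  25.  22.  22.  25.  24.  24.  25.  24.  25.  26.]
 [118.  22.  22.  27.  24.  23.  25.  24.  25.  24.  25.]
 [120. 110.  26.  24.  24.  26.  21.  22.  24.  25.  26.]
 [118. 109.  21.  21.  24.  20.  25.  27.  22.  25.  26.]
 [121. 113.  24.  30.  25.  19.  24.  25.  20.  25.  26.]]
```

```bash
python3 - <<'E'
import cv2
p=cv2.imread('pics/top0.png')
a=cv2.resize(p[250:345,380:500],None,fx=4,fy=4,interpolation=cv2.INTER_CUBIC)[:400]
b=cv2.resize(p[215:310,110:215],None,fx=4,fy=4,interpolation=cv2.INTER_CUBIC)
cv2.imwrite('pics/z1.png',a);cv2.imwrite('pics/z2.png',b)
E
```

```text
(no output)
```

View pics/z1.png

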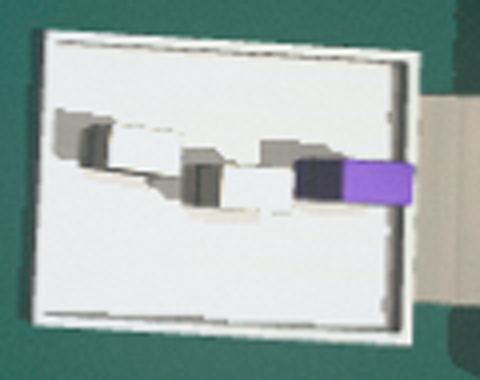

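View pics/z2.png

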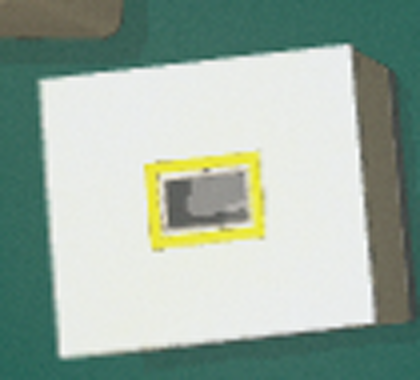

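```bash
cat >> h.py <<'E'
def go(x,y,z,yaw):
    "shift (tool axes) and spin from measured pose to TCP x,y,z with jaw (tool z) angle yaw deg mod 180"
    o=get_obs(); M=R.from_quat(o['orientation']).as_matrix()
    s=M.T@(np.array([x,y,z])-o['tool_pos']); a=np.degrees(np.arctan2(M[1,2],M[0,2]))
    sp=(a-yaw)%360; sp=sp-360 if sp>180 else sp
    print('t %.2f pos %s jaw %.2f tilt %s | tx %.1f ty %.1f tz %.1f spin %.1f  j6 %.2f F %s w %.1f'%(o['t'],o['tool_pos'].round(1),a,M[:2,0].round(4),*s,sp,o['joint_positions'][5],o['ft_force'].round(1),o['width']))
E
python3 -c "
from h import *
go(503,-226,300,-8.9)"
```

```text
t 0.15 pos [219.2 638.3 302.2] jaw 71.05 tilt [-0.0003 -0.0008] | tx 2.8 ty -549.1 tz -725.3 spin 79.9  j6 -0.04 F [-0.3 -0.1  0.1] w 93.3
```

{"op": "jog_arm", "data": {
  "plan": [
    {"ty": -274,"tz": -363,"spin": 40},
    {"ty": -274,"tz": -363,"spin": 40},
    {"ty": -274,"tz": -363,"spin": 40},
    {"ty": -274,"tz": -363,"spin": 40},
    {"ty": -549,"tz": -725,"spin": 80},
    {"ty": -549,"tz": -725,"spin": 80},
    {"ty": -549,"tz": -725,"spin": 80},
    {"ty": -549,"tz": -725,"spin": 80}
  ]
}}

```text
invalid input
```

```bash
python3 -c "
from h import *
go(503,-226,300,-8.9)"
```

```text
t 0.15 pos [219.2 638.3 302.2] jaw 71.05 tilt [-0.0003 -0.0008] | tx 2.8 ty -549.1 tz -725.3 spin 79.9  j6 -0.04 F [-0.3 -0.1  0.1] w 93.3
```

{"op": "jog_arm", "data": {
  "plan": [
    {"fingers": 0,"tx": 0,"ty": -274,"tz": -363,"spin": 40},
    {"fingers": 0,"tx": 0,"ty": -274,"tz": -363,"spin": 40},
    {"fingers": 0,"tx": 0,"ty": -274,"tz": -363,"spin": 40},
    {"fingers": 0,"tx": 0,"ty": -274,"tz": -363,"spin": 40},
    {"fingers": 0,"tx": 0,"ty": -549,"tz": -725,"spin": 80},
    {"fingers": 0,"tx": 0,"ty": -549,"tz": -725,"spin": 80},
    {"fingers": 0,"tx": 0,"ty": -549,"tz": -725,"spin": 80},
    {"fingers": 0,"tx": 0,"ty": -549,"tz": -725,"spin": 80}
  ],
  "newtons": 20
}}

```text
t: 1.15
tool_pos: [375.0, 161.4, 302.8]
orientation: [0.057, 0.705, -0.057, 0.705]
ft_force: [2.1, 0.5, 1.0]
width: 93.0
```

```bash
python3 -c "
from h import *
go(503,-226,300,-8.9)"
```

```text
t 1.15 pos [375.  161.4 302.8] jaw -9.23 tilt [0.0007 0.0002] | tx 2.8 ty -361.8 tz 188.5 spin -0.3  j6 0.51 F [2.1 0.5 1. ] w 93.0
```

{"op": "jog_arm", "data": {
  "plan": [
    {"fingers": 0,"tx": 0,"ty": -362,"tz": 188,"spin": 0},
    {"fingers": 0,"tx": 0,"ty": -362,"tz": 188,"spin": 0},
    {"fingers": 0,"tx": 0,"ty": -362,"tz": 188,"spin": 0},
    {"fingers": 0,"tx": 0,"ty": -362,"tz": 188,"spin": 0},
    {"fingers": 0,"tx": 0,"ty": -362,"tz": 188,"spin": 0},
    {"fingers": 0,"tx": 0,"ty": -362,"tz": 188,"spin": 0},
    {"fingers": 0,"tx": 0,"ty": -362,"tz": 188,"spin": 0},
    {"fingers": 0,"tx": 0,"ty": -362,"tz": 188,"spin": 0}
  ]
}}

```text
t: 2.15
tool_pos: [504.5, -225.3, 301.8]
orientation: [0.056, 0.705, -0.056, 0.704]
ft_force: [0.1, 0.3, -0.5]
width: 92.9
```

```bash
python3 -c "
from h import *
go(503,-226,149,-8.9)
c,p,d=snap('wrist','w1'); print(c)
W=cloud(c,d); m=((W[...,2]>95)&(W[...,2]<115)).astype(np.uint8)
n,l,s,_=cv2.connectedComponentsWithStats(m)
for i in range(1,n):
    if s[i,4]>200:
        P=W[l==i]; r=cv2.minAreaRect(P[:,:2].astype(np.float32)); print(s[i],P.mean(0).round(1),np.round(r[0],1),np.round(r[1],1),r[2])
"
```

```text
t 2.15 pos [ 504.5 -225.3  301.8] jaw -9.09 tilt [-0.0015  0.0006] | tx 152.8 ty -1.0 tz -1.1 spin -0.2  j6 -0.31 F [ 0.1  0.3 -0.5] w 92.9
{'fov_y': 66.33907575859598, 'cx': 323.1867634407796, 'cy': 239.61314566445844, 'dist_coeffs': array([-0.04317297,  0.        ,  0.        ,  0.        ,  0.        ]), 'eye': array([ 517.76580275, -145.94421148,  383.67612794]), 'orientation': array([-0.14029482,  0.01210345, -0.07871434,  0.98690168])}
[ 307  210   31   51 1536] [ 504.3 -221.8  105.4] [ 503.9 -223.2] [39.7 23.9] 81.32186889648438
[ 293  282   33   50 1362] [ 484.  -281.6  105. ] [ 483.6 -283.8] [40.6 24.2] 86.26435852050781
[311 349  27   9 201] [ 488.7 -331.   100.8] [ 488.2 -331.1] [ 3.2 23.4] 82.84009552001953
```

View pics/w1.png

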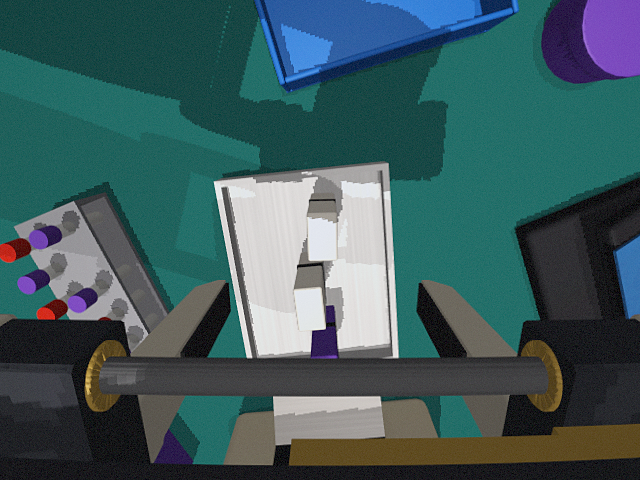

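{"op": "jog_arm", "data": {
  "plan": [
    {"fingers": 0,"tx": 60,"ty": 0,"tz": -1,"spin": 0},
    {"fingers": 0,"tx": 110,"ty": 0,"tz": -1,"spin": 0},
    {"fingers": 0,"tx": 152,"ty": 0,"tz": -1,"spin": 0},
    {"fingers": 0,"tx": 152,"ty": 0,"tz": -1,"spin": 0},
    {"fingers": 1,"tx": 152,"ty": 0,"tz": -1,"spin": 0},
    {"fingers": 1,"tx": 152,"ty": 0,"tz": -1,"spin": 0},
    {"fingers": 1,"tx": 152,"ty": 0,"tz": -1,"spin": 0},
    {"fingers": 1,"tx": 152,"ty": 0,"tz": -1,"spin": 0}
  ],
  "newtons": 20
}}

```text
t: 3.2
tool_pos: [503.5, -223.5, 151.3]
orientation: [0.055, 0.705, -0.055, 0.705]
ft_force: [-1.1, 0.1, 0.1]
width: 57.7
```

```bash
python3 -c "
from h import *
go(503,-226,302,-8.9)
"
```

```text
t 3.20 pos [ 503.5 -223.5  151.3] jaw -8.96 tilt [ 0.0007 -0.0003] | tx -150.7 ty -2.6 tz -0.0 spin -0.1  j6 -0.31 F [-1.1  0.1  0.1] w 57.7
```

{"op": "jog_arm", "data": {
  "plan": [
    {"fingers": 1,"tx": 0,"ty": 0,"tz": 0,"spin": 0},
    {"fingers": 1,"tx": 0,"ty": 0,"tz": 0,"spin": 0},
    {"fingers": 1,"tx": 0,"ty": 0,"tz": 0,"spin": 0},
    {"fingers": 1,"tx": 0,"ty": 0,"tz": 0,"spin": 0},
    {"fingers": 1,"tx": 0,"ty": 0,"tz": 0,"spin": 0},
    {"fingers": 1,"tx": 0,"ty": 0,"tz": 0,"spin": 0},
    {"fingers": 1,"tx": -60,"ty": 0,"tz": 0,"spin": 0},
    {"fingers": 1,"tx": -110,"ty": 0,"tz": 0,"spin": 0}
  ]
}}

```text
t: 4.2
tool_pos: [503.3, -223.3, 262.4]
orientation: [0.055, 0.705, -0.055, 0.705]
ft_force: [0.7, -0.2, -1.5]
width: 23.9
```

```bash
python3 -c "
from h import *
a=np.radians(7.5); ex=np.array([np.cos(a),np.sin(a)]); ey=np.array([-np.sin(a),np.cos(a)])
for s in (-33,33):
  q=np.array([576,-15])+ey*s; print(q)
q=np.array([576,-15])+ey*33
go(*q,262,7.5)
"
```

```text
[580.30736434 -47.71768043]
[571.69263566  17.71768043]
t 4.20 pos [ 503.3 -223.3  262.4] jaw -8.95 tilt [-0.0002  0.0001] | tx 0.4 ty 248.7 tz 30.1 spin -16.5  j6 -0.31 F [ 0.7 -0.2 -1.5] w 23.9
```

{"op": "jog_arm", "data": {
  "plan": [
    {"fingers": 1,"tx": 0,"ty": 249,"tz": 30,"spin": -16.5},
    {"fingers": 1,"tx": 0,"ty": 249,"tz": 30,"spin": -16.5},
    {"fingers": 1,"tx": 0,"ty": 249,"tz": 30,"spin": -16.5},
    {"fingers": 1,"tx": 0,"ty": 249,"tz": 30,"spin": -16.5},
    {"fingers": 1,"tx": 0,"ty": 249,"tz": 30,"spin": -16.5},
    {"fingers": 1,"tx": 0,"ty": 249,"tz": 30,"spin": -16.5},
    {"fingers": 1,"tx": 50,"ty": 249,"tz": 30,"spin": -16.5},
    {"fingers": 1,"tx": 85,"ty": 249,"tz": 30,"spin": -16.5}
  ]
}}

```text
t: 5.2
tool_pos: [571.2, 16.4, 174.1]
orientation: [-0.046, 0.706, 0.046, 0.705]
ft_force: [-0.2, -0.6, -0.3]
width: 23.7
```

```bash
python3 -c "
from h import *
go(571.7,17.7,150,7.5)
c,p,d=snap('top','t2');snap('side','s2')
"
```

```text
t 5.20 pos [571.2  16.4 174.1] jaw 7.44 tilt [-0.0006 -0.0002] | tx 24.1 ty 1.2 tz 0.7 spin -0.1  j6 -0.15 F [-0.2 -0.6 -0.3] w 23.7
```

View pics/s2.png

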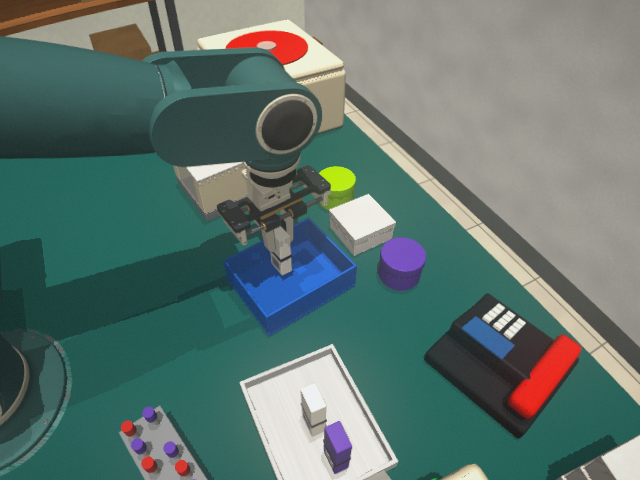

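View pics/t2.png

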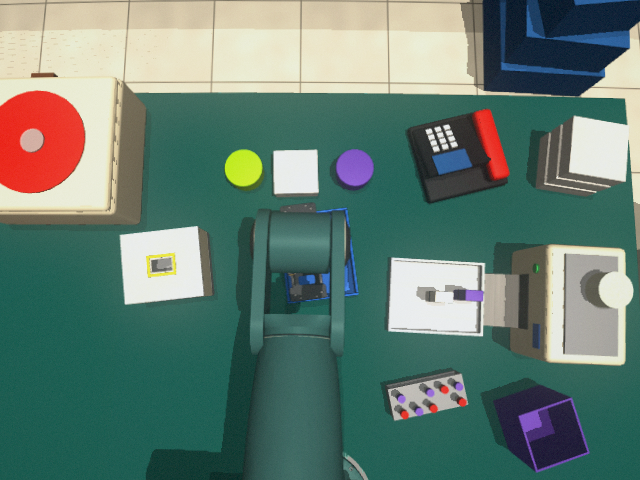

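{"op": "jog_arm", "data": {
  "plan": [
    {"fingers": 1,"tx": 20,"ty": 0,"tz": 0,"spin": 0},
    {"fingers": 1,"tx": 26,"ty": 0,"tz": 0,"spin": 0},
    {"fingers": 1,"tx": 26,"ty": 0,"tz": 0,"spin": 0},
    {"fingers": 0,"tx": 26,"ty": 0,"tz": 0,"spin": 0},
    {"fingers": 0,"tx": 26,"ty": 0,"tz": 0,"spin": 0},
    {"fingers": 0,"tx": 26,"ty": 0,"tz": 0,"spin": 0},
    {"fingers": 0,"tx": 26,"ty": 0,"tz": 0,"spin": 0},
    {"fingers": 0,"tx": -34,"ty": 0,"tz": 0,"spin": 0}
  ]
}}

```text
t: 6.3
tool_pos: [570.4, 17.9, 206.3]
orientation: [-0.046, 0.708, 0.047, 0.703]
ft_force: [0.3, -0.5, 0.1]
width: 69.1
```

```bash
python3 -c "
from h import *
go(482.8,-286,302,-2)
c,p,d=snap('wrist','w3')
"
```

```text
t 6.30 pos [570.4  17.9 206.3] jaw 7.55 tilt [-0.0075  0.0001] | tx -95.1 ty -289.7 tz -127.4 spin 9.5  j6 -0.14 F [ 0.3 -0.5  0.1] w 69.1
```

View pics/w3.png

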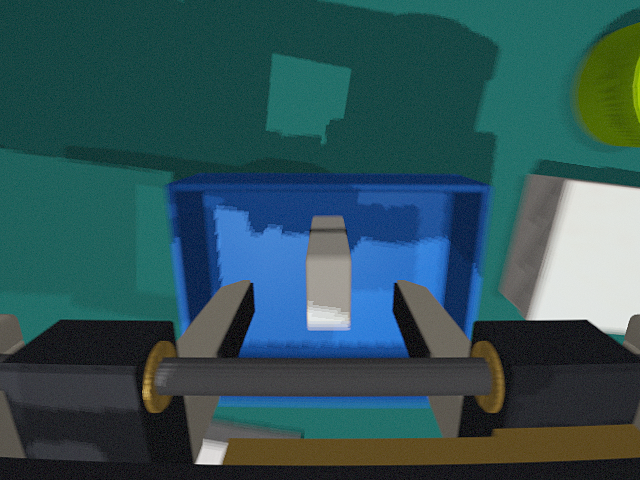

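{"op": "jog_arm", "data": {
  "plan": [
    {"fingers": 0,"tx": -50,"ty": 0,"tz": 0,"spin": 0},
    {"fingers": 0,"tx": -90,"ty": -290,"tz": -127,"spin": 9.5},
    {"fingers": 0,"tx": -90,"ty": -290,"tz": -127,"spin": 9.5},
    {"fingers": 0,"tx": -90,"ty": -290,"tz": -127,"spin": 9.5},
    {"fingers": 0,"tx": -90,"ty": -290,"tz": -127,"spin": 9.5},
    {"fingers": 0,"tx": -90,"ty": -290,"tz": -127,"spin": 9.5},
    {"fingers": 0,"tx": -90,"ty": -290,"tz": -127,"spin": 9.5},
    {"fingers": 0,"tx": -90,"ty": -290,"tz": -127,"spin": 9.5}
  ]
}}

```text
t: 7.35
tool_pos: [484.0, -286.4, 299.6]
orientation: [0.012, 0.707, -0.012, 0.707]
ft_force: [0.7, 0.9, -0.8]
width: 93.0
```

```bash
python3 -c "
from h import *
go(482.8,-286,150,-2)
c,p,d=snap('wrist','w4')
W=cloud(c,d); m=((W[...,2]>95)&(W[...,2]<115)).astype(np.uint8)
n,l,s,_=cv2.connectedComponentsWithStats(m)
for i in range(1,n):
    if s[i,4]>200:
        P=W[l==i]; r=cv2.minAreaRect(P[:,:2].astype(np.float32)); print(s[i],P.mean(0).round(1),np.round(r[0],1),np.round(r[1],1),r[2])
"
```

```text
t 7.35 pos [ 484.  -286.4  299.6] jaw -2.01 tilt [0.0001 0.0002] | tx 149.6 ty 0.3 tz -1.2 spin -0.0  j6 -0.54 F [ 0.7  0.9 -0.8] w 93.0
[ 307  210   31   52 1549] [ 483.6 -282.5  105.3] [ 483.8 -284.1] [40.5 23.7] 87.51033020019531
[ 314  286   30   49 1362] [ 486.8 -347.5  105. ] [ 486.7 -350. ] [40.8 24. ] 86.44012451171875
[ 191  415  254   23 4286] [ 472.8 -466.6  105.6] [ 473.2 -467.4] [  9.3 233.7] 86.76289367675781
```

View pics/w4.png

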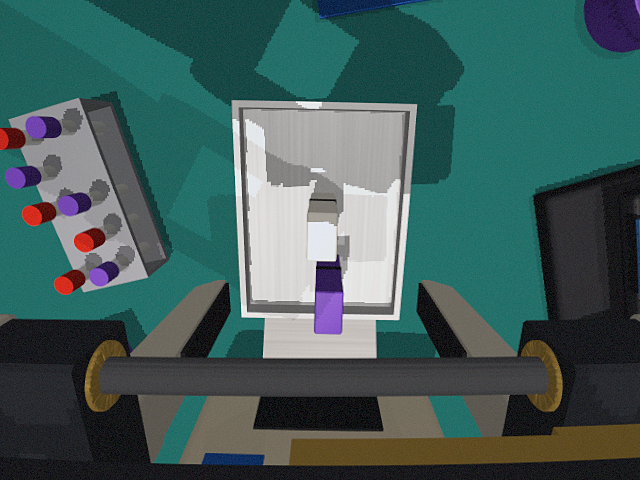

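{"op": "jog_arm", "data": {
  "plan": [
    {"fingers": 0,"tx": 60,"ty": 0,"tz": 0,"spin": 0},
    {"fingers": 0,"tx": 110,"ty": 1,"tz": 0,"spin": 0.5},
    {"fingers": 0,"tx": 149,"ty": 1,"tz": 0,"spin": 0.5},
    {"fingers": 0.5,"tx": 149,"ty": 1,"tz": 0,"spin": 0.5},
    {"fingers": 1,"tx": 149,"ty": 1,"tz": 0,"spin": 0.5},
    {"fingers": 1,"tx": 149,"ty": 1,"tz": 0,"spin": 0.5},
    {"fingers": 1,"tx": 149,"ty": 1,"tz": 0,"spin": 0.5},
    {"fingers": 1,"tx": 149,"ty": 1,"tz": 0,"spin": 0.5}
  ]
}}

```text
t: 8.4
tool_pos: [484.1, -285.4, 151.3]
orientation: [0.015, 0.707, -0.015, 0.707]
ft_force: [0.2, 0.7, 0.3]
width: 47.5
```

{"op": "jog_arm", "data": {
  "plan": [
    {"fingers": 1,"tx": 0,"ty": 0,"tz": 0,"spin": 0},
    {"fingers": 1,"tx": 0,"ty": 0,"tz": 0,"spin": 0},
    {"fingers": 1,"tx": 0,"ty": 0,"tz": 0,"spin": 0},
    {"fingers": 1,"tx": 0,"ty": 0,"tz": 0,"spin": 0},
    {"fingers": 1,"tx": 0,"ty": 0,"tz": 0,"spin": 0},
    {"fingers": 1,"tx": -60,"ty": 0,"tz": 0,"spin": 0},
    {"fingers": 1,"tx": -120,"ty": 0,"tz": 0,"spin": 0},
    {"fingers": 1,"tx": -120,"ty": 0,"tz": 0,"spin": 0}
  ]
}}

```text
t: 9.4
tool_pos: [484.9, -285.8, 275.9]
orientation: [0.014, 0.705, -0.016, 0.709]
ft_force: [0.4, 0.4, -1.8]
width: 23.6
```

```bash
python3 -c "
from h import *
go(580.3,-47.7,270,7.5)
"
```

```text
t 9.40 pos [ 484.9 -285.8  275.9] jaw -2.45 tilt [ 0.0062 -0.004 ] | tx 5.5 ty 242.0 tz 85.1 spin -10.0  j6 -0.54 F [ 0.4  0.4 -1.8] w 23.6
```

{"op": "jog_arm", "data": {
  "plan": [
    {"fingers": 1,"tx": 0,"ty": 242,"tz": 85,"spin": -10},
    {"fingers": 1,"tx": 0,"ty": 242,"tz": 85,"spin": -10},
    {"fingers": 1,"tx": 0,"ty": 242,"tz": 85,"spin": -10},
    {"fingers": 1,"tx": 0,"ty": 242,"tz": 85,"spin": -10},
    {"fingers": 1,"tx": 0,"ty": 242,"tz": 85,"spin": -10},
    {"fingers": 1,"tx": 0,"ty": 242,"tz": 85,"spin": -10},
    {"fingers": 1,"tx": 50,"ty": 242,"tz": 85,"spin": -10},
    {"fingers": 1,"tx": 90,"ty": 242,"tz": 85,"spin": -10}
  ]
}}

```text
t: 10.4
tool_pos: [578.6, -48.7, 179.0]
orientation: [-0.046, 0.706, 0.046, 0.705]
ft_force: [0.6, -0.1, -1.0]
width: 23.6
```

```bash
python3 -c "
from h import *
go(580.3,-47.7,150,7.5)
c,p,d=snap('wrist','w5')
"
```

```text
t 10.40 pos [578.6 -48.7 179. ] jaw 7.44 tilt [-0.0004 -0.0003] | tx 29.0 ty 0.8 tz 1.9 spin -0.1  j6 -0.26 F [ 0.6 -0.1 -1. ] w 23.6
```

View pics/w5.png

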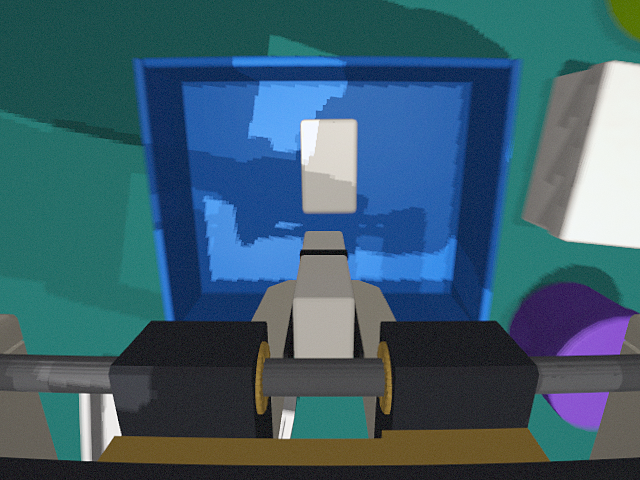

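{"op": "jog_arm", "data": {
  "plan": [
    {"fingers": 1,"tx": 22,"ty": 0,"tz": 0,"spin": 0},
    {"fingers": 1,"tx": 30,"ty": 0,"tz": 0,"spin": 0},
    {"fingers": 1,"tx": 30,"ty": 0,"tz": 0,"spin": 0},
    {"fingers": 0,"tx": 30,"ty": 0,"tz": 0,"spin": 0},
    {"fingers": 0,"tx": 30,"ty": 0,"tz": 0,"spin": 0},
    {"fingers": 0,"tx": 30,"ty": 0,"tz": 0,"spin": 0},
    {"fingers": 0,"tx": 30,"ty": 0,"tz": 0,"spin": 0},
    {"fingers": 0,"tx": -30,"ty": 0,"tz": 0,"spin": 0}
  ]
}}

```text
t: 11.45
tool_pos: [577.9, -46.9, 207.2]
orientation: [-0.046, 0.708, 0.047, 0.703]
ft_force: [0.9, -0.8, 1.1]
width: 69.4
```

```bash
python3 -c "
from h import *
go(485.5,-352,300,-2)
"
```

```text
t 11.45 pos [577.9 -46.9 207.2] jaw 7.55 tilt [-0.0075  0.0009] | tx -92.4 ty -290.1 tz -132.4 spin 9.6  j6 -0.26 F [ 0.9 -0.8  1.1] w 69.4
```

{"op": "jog_arm", "data": {
  "plan": [
    {"fingers": 0,"tx": -50,"ty": 0,"tz": 0,"spin": 0},
    {"fingers": 0,"tx": -90,"ty": -290,"tz": -132,"spin": 9.5},
    {"fingers": 0,"tx": -90,"ty": -290,"tz": -132,"spin": 9.5},
    {"fingers": 0,"tx": -90,"ty": -290,"tz": -132,"spin": 9.5},
    {"fingers": 0,"tx": -90,"ty": -290,"tz": -132,"spin": 9.5},
    {"fingers": 0,"tx": -90,"ty": -290,"tz": -132,"spin": 9.5},
    {"fingers": 0,"tx": -90,"ty": -290,"tz": -132,"spin": 9.5},
    {"fingers": 0,"tx": -90,"ty": -290,"tz": -132,"spin": 9.5}
  ]
}}

```text
t: 12.45
tool_pos: [486.5, -352.1, 300.6]
orientation: [0.013, 0.707, -0.012, 0.707]
ft_force: [-0.3, 0.0, 0.9]
width: 93.0
```

```bash
python3 -c "
from h import *
go(485.5,-351.5,149,-2)
c,p,d=snap('wrist','w6'); snap('top','t6'); snap('side','s6')
W=cloud(c,d); m=((W[...,2]>95)&(W[...,2]<115)).astype(np.uint8)
n,l,s,_=cv2.connectedComponentsWithStats(m)
for i in range(1,n):
    if s[i,4]>200:
        P=W[l==i]; r=cv2.minAreaRect(P[:,:2].astype(np.float32)); print(s[i],P.mean(0).round(1),np.round(r[0],1),np.round(r[1],1),r[2])
a=cv2.imread('pics/w6.png')[:,120:520];b=cv2.imread('pics/s6.png')[:,200:600]
cv2.imwrite('pics/c6.png',np.hstack([a,b]))
"
```

```text
t 12.45 pos [ 486.5 -352.1  300.6] jaw -2.01 tilt [-0.0001  0.0004] | tx 151.6 ty 0.5 tz -0.9 spin -0.0  j6 -0.63 F [-0.3  0.   0.9] w 93.0
[ 308  210   31   52 1533] [ 486.8 -348.4  105.3] [ 486.9 -350.1] [40.5 23.6] 87.33822631835938
```

View pics/c6.png

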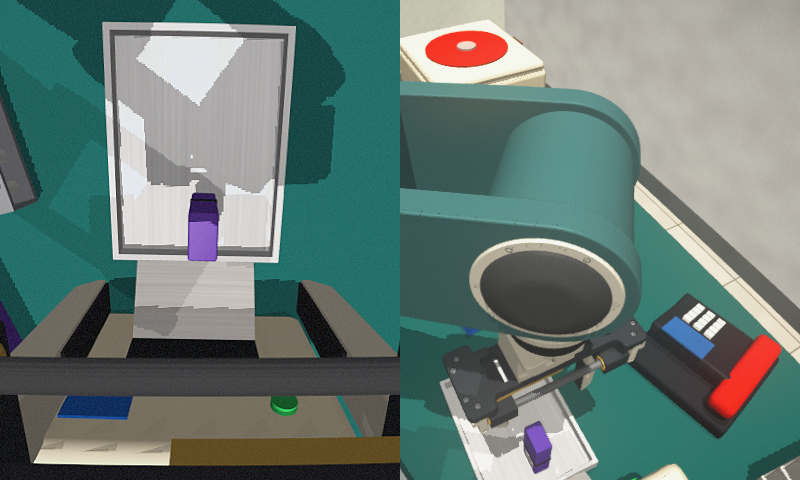

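```bash
python3 -c "
from h import *
c=calibration('top');d=np.load('pics/t6d.npy');p=cv2.imread('pics/t6.png')
W=cloud(c,d);roi=np.zeros((480,640),bool); roi[195:310,265:365]=1
m=(roi&(W[...,2]>85)&(W[...,2]<125)).astype(np.uint8)
n,l,s,_=cv2.connectedComponentsWithStats(m)
for i in range(1,n):
    if s[i,4]>60:
        P=W[l==i]; r=cv2.minAreaRect(P[:,:2].astype(np.float32)); print(s[i],P.mean(0).round(1),np.round(r[0],1),np.round(r[1],1),r[2])
"
```

```text
[325 245  20  14 214] [579.  -51.  103.9] [579.5 -51.3] [24.  39.7] 7.383615493774414
[296 249  19  13 210] [571.9  12.8 104.3] [572.4  12.7] [24.1 39.8] 7.6208815574646
```

View pics/t6.png

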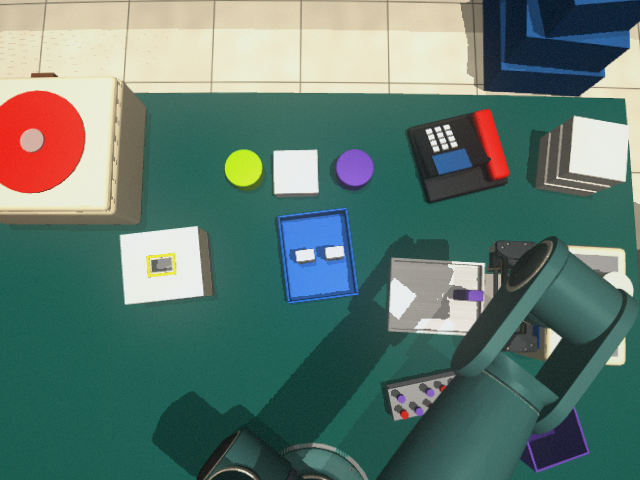

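{"op": "jog_arm", "data": {
  "plan": [
    {"fingers": 0,"tx": 60,"ty": 1,"tz": 0,"spin": 0.6},
    {"fingers": 0,"tx": 110,"ty": 1,"tz": 0,"spin": 0.6},
    {"fingers": 0,"tx": 150,"ty": 1,"tz": 0,"spin": 0.6},
    {"fingers": 0.5,"tx": 150,"ty": 1,"tz": 0,"spin": 0.6},
    {"fingers": 1,"tx": 150,"ty": 1,"tz": 0,"spin": 0.6},
    {"fingers": 1,"tx": 150,"ty": 1,"tz": 0,"spin": 0.6},
    {"fingers": 1,"tx": 150,"ty": 1,"tz": 0,"spin": 0.6},
    {"fingers": 1,"tx": 150,"ty": 1,"tz": 0,"spin": 0.6}
  ]
}}

```text
t: 13.6
tool_pos: [486.7, -351.0, 151.3]
orientation: [0.016, 0.707, -0.016, 0.707]
ft_force: [0.2, -0.7, -0.8]
width: 47.7
```

{"op": "jog_arm", "data": {
  "plan": [
    {"fingers": 1,"tx": 0,"ty": 0,"tz": 0,"spin": 0},
    {"fingers": 1,"tx": 0,"ty": 0,"tz": 0,"spin": 0},
    {"fingers": 1,"tx": 0,"ty": 0,"tz": 0,"spin": 0},
    {"fingers": 1,"tx": 0,"ty": 0,"tz": 0,"spin": 0},
    {"fingers": 1,"tx": 0,"ty": 0,"tz": 0,"spin": 0},
    {"fingers": 1,"tx": -60,"ty": 0,"tz": 0,"spin": 0},
    {"fingers": 1,"tx": -120,"ty": 0,"tz": 0,"spin": 0},
    {"fingers": 1,"tx": -150,"ty": 0,"tz": 0,"spin": 0}
  ],
  "newtons": 30
}}

```text
t: 14.6
tool_pos: [486.8, -351.1, 304.4]
orientation: [0.015, 0.706, -0.017, 0.708]
ft_force: [-0.5, 0.5, -1.8]
width: 23.6
```

```bash
python3 -c "
from h import *
go(547,240,300,6.2)
"
```

```text
t 14.60 pos [ 486.8 -351.1  304.4] jaw -2.55 tilt [ 0.0029 -0.0022] | tx 3.3 ty 593.2 tz 33.8 spin -8.8  j6 -0.62 F [-0.5  0.5 -1.8] w 23.6
```

{"op": "jog_arm", "data": {
  "plan": [
    {"fingers": 1,"tx": 0,"ty": 618,"tz": 33,"spin": -9},
    {"fingers": 1,"tx": 0,"ty": 618,"tz": 33,"spin": -9},
    {"fingers": 1,"tx": 0,"ty": 618,"tz": 33,"spin": -9},
    {"fingers": 1,"tx": 0,"ty": 618,"tz": 33,"spin": -9},
    {"fingers": 1,"tx": 0,"ty": 618,"tz": 33,"spin": -9},
    {"fingers": 1,"tx": 0,"ty": 618,"tz": 33,"spin": -9},
    {"fingers": 1,"tx": 0,"ty": 618,"tz": 33,"spin": -9},
    {"fingers": 1,"tx": 0,"ty": 618,"tz": 33,"spin": -9}
  ]
}}

```text
t: 15.6
tool_pos: [535.2, 148.8, 300.8]
orientation: [-0.04, 0.706, 0.04, 0.706]
ft_force: [1.5, -1.4, -1.5]
width: 23.7
```

```bash
python3 -c "
from h import *
go(547,265,300,6.2)
"
```

```text
t 15.60 pos [535.2 148.8 300.8] jaw 6.45 tilt [0.0004 0.    ] | tx 0.8 ty 114.2 tz 24.8 spin 0.3  j6 0.11 F [ 1.5 -1.4 -1.5] w 23.7
```

{"op": "jog_arm", "data": {
  "plan": [
    {"fingers": 1,"tx": 0,"ty": 114,"tz": 25,"spin": 0},
    {"fingers": 1,"tx": 0,"ty": 114,"tz": 25,"spin": 0},
    {"fingers": 1,"tx": 0,"ty": 114,"tz": 25,"spin": 0},
    {"fingers": 1,"tx": 0,"ty": 114,"tz": 25,"spin": 0},
    {"fingers": 1,"tx": 0,"ty": 114,"tz": 25,"spin": 0}
  ]
}}

```text
t: 16.23
tool_pos: [547.6, 261.7, 300.9]
orientation: [-0.039, 0.706, 0.039, 0.706]
ft_force: [1.3, -1.0, -0.0]
width: 23.9
```

```bash
python3 -c "
from h import *
go(547,265,300,6.2)
c,p,d=snap('wrist','w7');snap('side','s7');snap('top','t7'); np.save('pics/w7c.npy',c,allow_pickle=True); go(547,265,300,6.2)
"
```

```text
t 16.23 pos [547.6 261.7 300.9] jaw 6.38 tilt [ 0.0002 -0.0001] | tx 0.9 ty 3.4 tz -0.2 spin 0.2  j6 0.29 F [ 1.3 -1.  -0. ] w 23.9
t 16.38 pos [547.6 261.8 301. ] jaw 6.37 tilt [0.0004 0.0002] | tx 1.0 ty 3.2 tz -0.2 spin 0.2  j6 0.29 F [ 0.9  0.1 -2.5] w 23.8
```

View pics/w7.png

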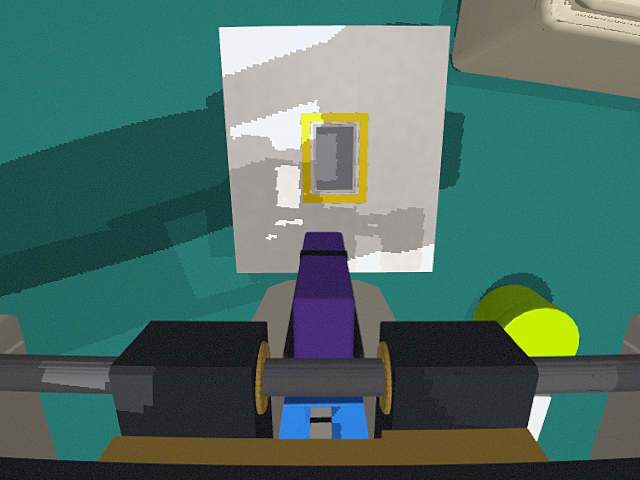

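View pics/s7.png

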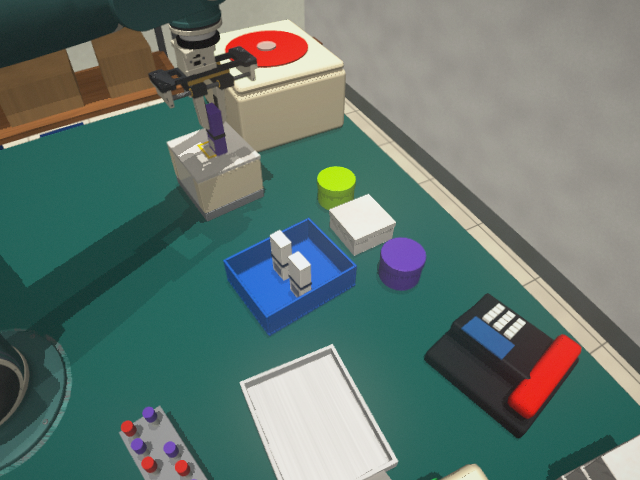

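```bash
python3 -c "
from h import *
c=np.load('pics/w7c.npy',allow_pickle=True).item(); p=cv2.imread('pics/w7.png'); d=np.load('pics/w7d.npy')
h=cv2.cvtColor(p,cv2.COLOR_BGR2HSV)
y=((h[...,0]>18)&(h[...,0]<36)&(h[...,1]>130)&(h[...,2]>90)); y[:,:290]=0;y[:,380:]=0;y[:100]=0;y[215:]=0
v,u=np.nonzero(y); q=ray(c,np.c_[u,v],120)[:,:2].astype(np.float32); r=cv2.minAreaRect(q); print('yellow',len(u),r)
b=cv2.boxPoints(r); 
# inner hole: filled frame minus yellow
cn,_=cv2.findContours(y.astype(np.uint8),cv2.RETR_CCOMP,cv2.CHAIN_APPROX_NONE)
for k in cn:
  if len(k)>80:
    r=cv2.minAreaRect(ray(c,k.reshape(-1,2),120)[:,:2].astype(np.float32)); print(len(k),r)
W=cloud(c,d); m=y&0
print('plate z',np.median(W[50:100,250:420,2]))
hole=np.zeros((480,640),bool); hole[110:205,300:370]=1; hole&=(W[...,2]<105)
v,u=np.nonzero(hole); r=cv2.minAreaRect(ray(c,np.c_[u,v],120)[:,:2].astype(np.float32)); print('hole',r)
# top-face edges of plate
m=((abs(W[...,2]-120)<8)).astype(np.uint8); n,l,s,_=cv2.connectedComponentsWithStats(m); i=1+np.argmax(s[1:,4]); vv,uu=np.nonzero(l==i); r=cv2.minAreaRect(W[l==i][:,:2].astype(np.float32)); print('plate',s[i],r)
# cartridge predicted corners given TCP
o=get_obs(); M=R.from_quat(o['orientation']).as_matrix(); T=o['tool_pos']
pts=[]
for zz in (0,41,49,100):
  for dz in (-12,12): pts.append(T+M@np.array([65.3+80-zz,20,dz]))
print(proj(c,np.array(pts)).round(1))
z=cv2.resize(p[220:365,260:390],None,fx=4,fy=4,interpolation=cv2.INTER_CUBIC); z=cv2.convertScaleAbs(z,alpha=1.8); cv2.imwrite('pics/z7.png',z)
z=cv2.resize(p[100:215,280:390],None,fx=5,fy=5,interpolation=cv2.INTER_CUBIC); cv2.imwrite('pics/z7b.png',z)
"
```

```text
yellow 2252 ((549.4012451171875, 325.2410888671875), (45.763465881347656, 61.50840759277344), 6.528756618499756)
305 ((549.4012451171875, 325.2410888671875), (45.763465881347656, 61.50840759277344), 6.528756618499756)
243 ((549.275390625, 325.3763427734375), (36.09968566894531, 51.71905517578125), 6.791833400726318)
plate z 119.88772445616459
hole ((549.3404541015625, 325.7181091308594), (25.02532196044922, 42.376869201660156), 7.181792736053467)
plate [  219    25   231   248 48460] ((549.4747314453125, 325.405517578125), (151.13218688964844, 170.74893188476562), 6.8268723487854)
[[302.9 230.8]
 [340.5 230.8]
 [298.8 250.6]
 [343.9 250.5]
 [297.8 255.4]
 [344.8 255.3]
 [288.9 298.6]
 [352.3 298.5]]
```

View pics/z7.png

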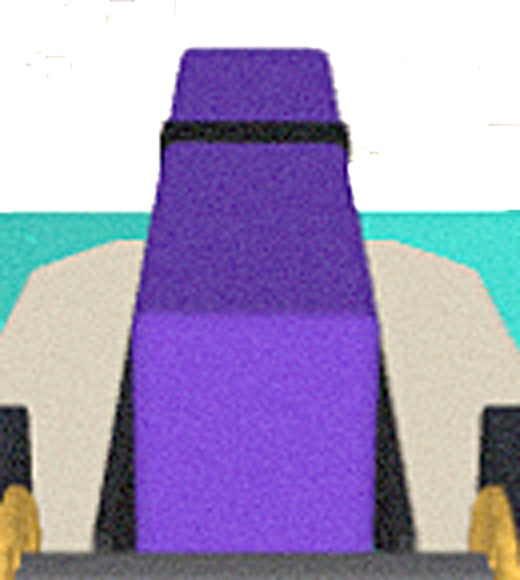

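View pics/z7b.png

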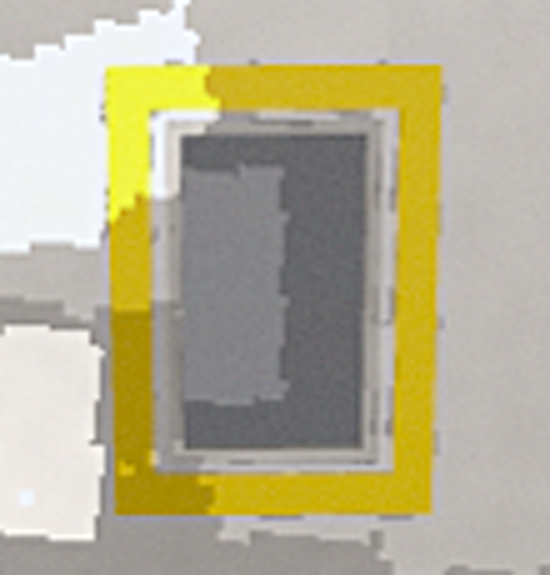

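```bash
python3 -c "
from h import *
go(547.9,325.3,277,6.8)
"
```

```text
t 16.38 pos [547.6 261.8 301. ] jaw 6.37 tilt [0.0004 0.0002] | tx 24.0 ty 63.0 tz 7.3 spin -0.4  j6 0.29 F [ 0.9  0.1 -2.5] w 23.8
```

{"op": "jog_arm", "data": {
  "plan": [
    {"fingers": 1,"tx": 0,"ty": 40,"tz": 5,"spin": -0.4},
    {"fingers": 1,"tx": 0,"ty": 63,"tz": 7.3,"spin": -0.4},
    {"fingers": 1,"tx": 15,"ty": 63,"tz": 7.3,"spin": -0.4},
    {"fingers": 1,"tx": 24,"ty": 63,"tz": 7.3,"spin": -0.4},
    {"fingers": 1,"tx": 24,"ty": 63,"tz": 7.3,"spin": -0.4},
    {"fingers": 1,"tx": 24,"ty": 63,"tz": 7.3,"spin": -0.4},
    {"fingers": 1,"tx": 24,"ty": 63,"tz": 7.3,"spin": -0.4}
  ]
}}

```text
t: 17.25
tool_pos: [547.8, 325.9, 277.3]
orientation: [-0.042, 0.706, 0.042, 0.706]
ft_force: [0.1, -0.0, -0.3]
width: 23.7
```

```bash
python3 -c "
from h import *
go(547.9,325.3,277,6.8)
c,p,d=snap('wrist','w8'); np.save('pics/w8c.npy',c,allow_pickle=True); go(547.9,325.3,277,6.8)
c2,p2,_=snap('side','s8')
z=cv2.resize(p[150:350,220:420,::-1],None,fx=3,fy=3,interpolation=cv2.INTER_CUBIC); cv2.imwrite('pics/z8.png',z)
z=cv2.resize(p2[70:220,150:300,::-1],None,fx=4,fy=4,interpolation=cv2.INTER_CUBIC); cv2.imwrite('pics/z8s.png',z)
W=cloud(c,d)
m=((abs(W[...,2]-120)<8)).astype(np.uint8); n,l,s,_=cv2.connectedComponentsWithStats(m); i=1+np.argmax(s[1:,4]);r=cv2.minAreaRect(W[l==i][:,:2].astype(np.float32)); print('plate',s[i],r)
"
```

```text
t 17.25 pos [547.8 325.9 277.3] jaw 6.83 tilt [0.0006 0.0003] | tx 0.3 ty -0.6 tz 0.0 spin 0.0  j6 0.38 F [ 0.1 -0.  -0.3] w 23.7
t 17.30 pos [547.8 326.  277.2] jaw 6.83 tilt [0.0006 0.0003] | tx 0.2 ty -0.7 tz 0.0 spin 0.0  j6 0.38 F [-0.1 -0.2 -1.4] w 23.8
plate [  205   128   239   194 35392] ((547.32421875, 342.09844970703125), (150.837646484375, 135.4741668701172), 6.786958694458008)
```

View pics/z8.png

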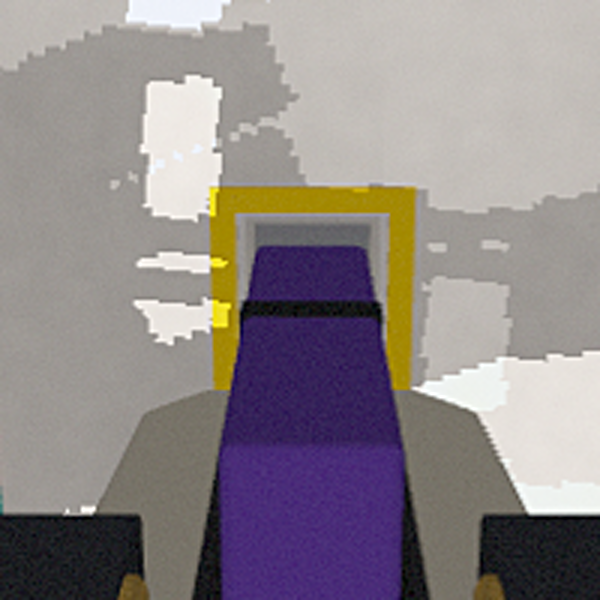

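View pics/z8s.png

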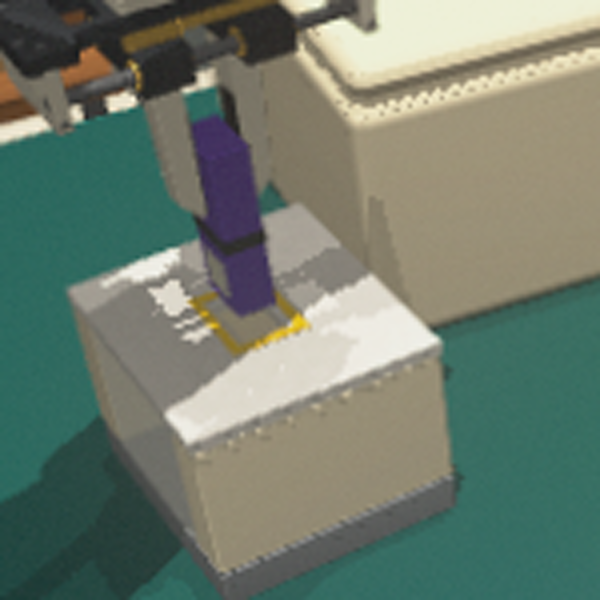

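```bash
python3 -c "
from h import *
c=np.load('pics/w8c.npy',allow_pickle=True).item()
a=np.radians(6.8); ex=np.array([np.cos(a),np.sin(a)]); ey=np.array([-np.sin(a),np.cos(a)])
o=get_obs(); T=o['tool_pos'][:2]
def L(u,v,z):
  q=ray(c,[[220+u/3-.33,150+v/3-.33]],z)[0][:2]-T; return (q@ex).round(2),(q@ey).round(2)
zf=o['tool_pos'][2]-145.3; print(zf)
print('foot L,R',L(254,247,zf),L(372,247,zf))
print('frame outer UL,UR',L(210,187,120),L(416,187,120))
print('frame inner UL,UR',L(236,213,120),L(389,213,120))
print('frame lower L/R', L(216,380,120),L(411,380,120))
print('hole top inner edge',L(312,224,118),L(312,224,120))
p=cv2.imread('pics/w8.png');h=cv2.cvtColor(p,cv2.COLOR_BGR2HSV)
y=((h[...,0]>18)&(h[...,0]<36)&(h[...,1]>130)&(h[...,2]>90)); y[:,:285]=0;y[:,365:]=0;y[:205]=0;y[275:]=0
for r in range(222,272,6):
  u=np.nonzero(y[r])[0]; q=ray(c,[[u.min()-.5,r],[u.max()+.5,r]],120)[:,:2]-T; print(r,u.min(),u.max(),(q@ex).round(2),(q@ex).mean().round(2))
for col in range(296,354,8):
  v=np.nonzero(y[:,col])[0]; 
  if len(v): q=ray(c,[[col,v.min()-.5]],120)[0,:2]-T; print('col',col,(q@ey).round(2))
"
```

```text
131.8556850267305
foot L,R (np.float64(-10.9), np.float64(19.23)) (np.float64(14.31), np.float64(19.22))
frame outer UL,UR (np.float64(-21.06), np.float64(29.8)) (np.float64(24.54), np.float64(29.78))
frame inner UL,UR (np.float64(-15.42), np.float64(23.89)) (np.float64(18.67), np.float64(23.88))
frame lower L/R (np.float64(-20.85), np.float64(-16.02)) (np.float64(24.59), np.float64(-16.05))
hole top inner edge (np.float64(1.52), np.float64(20.87)) (np.float64(1.51), np.float64(21.36))
222 290 357 [-21.35  24.15] 1.4
228 290 357 [-21.46  24.26] 1.4
234 290 357 [-21.56  24.37] 1.4
240 290 357 [-21.67  24.48] 1.4
246 291 357 [-21.1   24.59] 1.74
252 291 356 [-21.21  24.01] 1.4
258 291 356 [-21.32  24.12] 1.4
264 291 356 [-21.43  24.23] 1.4
270 291 356 [-21.55  24.35] 1.4
col 296 30.14
col 304 30.13
col 312 30.13
col 320 30.13
col 328 30.13
col 336 30.12
col 344 30.12
col 352 30.12
```

{"op": "jog_arm", "data": {
  "plan": [
    {"fingers": 1,"tx": 6,"ty": 0,"tz": 0,"spin": 0},
    {"fingers": 1,"tx": 10,"ty": 0,"tz": 0,"spin": 0},
    {"fingers": 1,"tx": 14,"ty": 0,"tz": 0,"spin": 0},
    {"fingers": 1,"tx": 17,"ty": 0,"tz": 0,"spin": 0},
    {"fingers": 1,"tx": 20,"ty": 0,"tz": 0,"spin": 0},
    {"fingers": 1,"tx": 20,"ty": 0,"tz": 0,"spin": 0}
  ]
}}

```text
t: 18.1
tool_pos: [547.6, 326.1, 256.5]
orientation: [-0.042, 0.706, 0.042, 0.706]
ft_force: [-0.1, 0.0, -1.6]
width: 23.8
```

```bash
python3 -c "
from h import *
go(547.9,325.3,221,6.8)
"
```

```text
t 18.10 pos [547.6 326.1 256.5] jaw 6.85 tilt [-0.0003 -0.0002] | tx 35.5 ty -0.9 tz 0.2 spin 0.0  j6 0.38 F [-0.1  0.  -1.6] w 23.8
```

{"op": "jog_arm", "data": {
  "plan": [
    {"fingers": 1,"tx": 6,"ty": 0,"tz": 0,"spin": 0},
    {"fingers": 1,"tx": 12,"ty": 0,"tz": 0,"spin": 0},
    {"fingers": 1,"tx": 18,"ty": 0,"tz": 0,"spin": 0},
    {"fingers": 1,"tx": 24,"ty": 0,"tz": 0,"spin": 0},
    {"fingers": 1,"tx": 30,"ty": 0,"tz": 0,"spin": 0},
    {"fingers": 1,"tx": 36,"ty": 0,"tz": 0,"spin": 0},
    {"fingers": 1,"tx": 36,"ty": 0,"tz": 0,"spin": 0},
    {"fingers": 1,"tx": 36,"ty": 0,"tz": 0,"spin": 0}
  ]
}}

```text
t: 19.1
tool_pos: [547.7, 326.2, 221.0]
orientation: [-0.042, 0.706, 0.042, 0.706]
ft_force: [0.1, 0.5, -1.4]
width: 24.0
```

```bash
python3 -c "
from h import *
go(547.9,325.3,221,6.8)
c,p,d=snap('wrist','w9'); c2,p2,_=snap('side','s9'); snap('top','t9'); go(547.9,325.3,221,6.8)
a=cv2.resize(p[150:350,220:420,::-1],(400,400),interpolation=cv2.INTER_CUBIC)
b=cv2.resize(p2[70:320,150:400,::-1],(400,400),interpolation=cv2.INTER_CUBIC); cv2.imwrite('pics/z9.png',np.hstack([a,b]))
"
```

```text
t 19.10 pos [547.7 326.2 221. ] jaw 6.84 tilt [0.0002 0.0001] | tx -0.0 ty -0.9 tz 0.1 spin 0.0  j6 0.38 F [ 0.1  0.5 -1.4] w 24.0
t 19.25 pos [547.7 326.2 221. ] jaw 6.84 tilt [0.0003 0.0002] | tx 0.0 ty -0.9 tz 0.1 spin 0.0  j6 0.38 F [-0.3  0.2 -0.5] w 23.8
```

View pics/z9.png

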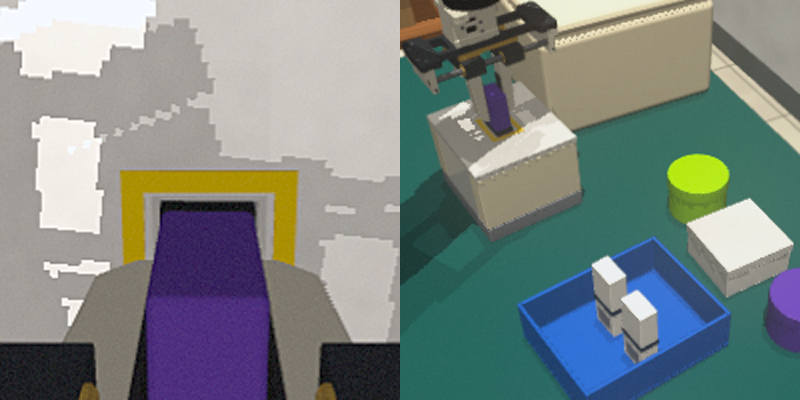

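```bash
python3 -c "
from h import *
print(close_job())
"
```

```text
the job is handed in; nothing more can be done
None
```

The two white cartridges are standing in the blue tote and let go. The purple check cartridge is in the reader slot, still held in the gripper. I handed the job in at about 19 s; no verdict was reported.

- **White cartridges:** the top camera, taken before I picked up the purple one, showed both standing on the tote floor (tops at about 104 mm). The last side picture still shows them upright.
- **Purple cartridge:** its foot is about 44 mm below the plate by the arm's pose, and the stripe appears level with the plate in the wrist picture. The grip is 24 mm wide at 30 N. The arm is still and upright, and the wrist force is about 1 N, roughly the cartridge's own weight, so it is not pressing on the slot.
- **Tubs and box:** I did not go near them, and they look unmoved in the pictures.

- **Disagreements:** the cameras disagreed with each other and with the arm by 1 to 4 mm. For the slot I measured the cartridge and slot together in the wrist camera, which put them within about 0.5 mm of each other. The very first move call was refused because its rows left out some values; nothing moved.

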